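# Clip a fresh battery into the rover and slide it onto its contact

## Task

Take the orange battery out of the charging cradle and snap it into the two spring clips on the rover's deck, red end towards the brass contact. Then slide it endways along the clips until it has pushed the sprung contact about half-way in, never all the way, and let go. Do not force it, and leave the grey battery where it lies.

Things in the scene. Friction and masses are not known exactly. Their poses are not given: they have to be found in the camera images.
- battery_center (a point): Centre of the orange battery, a rigid cylinder 30 mm in diameter and 140 mm long, 0.18 to 0.28 kg. x: along its axis to the red-ringed end; z: up at the start. It lies level in a bay of the cradle, axis 34 mm above the table, on V saddles 45 mm either side of its middle; between them it is free down to the 8 mm base. Its middle can be grasped from above, across the diameter.
- battery_red_end (a point): Centre of the battery's red-ringed end face, 70 mm from its centre.
- battery: The orange battery; this origin lies on its underside at mid length, 15 mm below its centre.
- spent_center (a point): Centre of the grey battery, same size and form, in the cradle's other bay, 110 mm beside the orange one. To be left alone (within 15 mm).
- rover: Fixed rover on a block: dark deck 235 x 128 mm, its top 60 mm above the table, four wheels with yellow hubs (tops at 74 mm). Origin at table level under the midpoint of the clips. x: along the clips towards the contact block, y: to its left. A low blue sensor board stands at the -x end of the deck, 80 mm high.
- clips (a point): Midpoint of the two spring clips, on the axis of a battery fully home in them: 94 mm above the table. x: along that axis towards the contact; z: up. Home, the battery sits on two rigid steel V seats, and slides along x against 4 to 8 N of friction (more while pressed down), held by the jaws. Between the clips 68 mm of the battery's length is free for fingers, down to the deck 34 mm below.
- clip_far (a point): Centre of the +x clip, 40 mm from the midpoint, on the axis (the other is 40 mm to -x). A clip is a pair of sprung steel jaws 12 mm wide, open upwards: flared tips 18 mm above the axis and 41 mm apart, throat 22 mm wide 10 mm above the axis. A battery touches the lips with its axis about 20 mm above home, needs 8 to 13 N for both clips together, then snaps down.
- contact (a joint): Brass plunger, an 18 mm disc on the clips' axis, sprung in the black contact block past the +x clip and facing -x: metres pressed in, 0 free, 0.008 bottomed. Pushes back 2 N at first touch, then 0.5 N per mm. About 0.004 is wanted. The block's place is not reported: the free face lies 66 to 82 mm from the clips' midpoint. Snapped in 12 mm to -x of that midpoint a battery is clear of it.
Mind the look-alikes: they are no part of the job. What is meant by the battery is not blue or purple, and is the smaller of those in its own colour.

How it is judged (in metres and radians):
On the way, in this order (a step that is already met when the one before it is completed fails the run):
1. the orange battery is snapped home in both clips, red end towards the contact, the contact not yet pressed (z of battery_center in the frame of clips between -0.003 and 0.002 m and y of battery_center in the frame of clips between -0.003 and 0.003 m and angle between the x axis of battery_center and the x axis of clips, either way round below 0.05 rad and x of battery_red_end in the frame of clips above 0.03 m and value of joint contact below 0.001 m), for 0.2 s.
2. slid along the clips, it has pushed the contact in by at least 2 mm (value of joint contact above 0.002 m), for 0.2 s.
At the end, for the whole second after the job is handed in: The orange battery lies home in both clips (centre within 2 mm above and 3 mm beside the clips' axis, within 0.05 rad of it), red end towards the contact, holding the sprung contact pressed in by 2 to 6.5 mm, at rest and released (z of battery_center in the frame of clips between -0.003 and 0.002 m and y of battery_center in the frame of clips between -0.003 and 0.003 m and angle between the x axis of battery_center and the x axis of clips, either way round below 0.05 rad and x of battery_red_end in the frame of clips above 0.06 m and value of joint contact between 0.002 and 0.0065 m and velocity of joint contact between -0.002 and 0.002 m/s); the robot touches nothing.
It fails at once if the battery is forced against the clips and seats (about 25 N of push, 55 N of contact forces added up) (contact force between battery and rover above 55 N).
It fails at once if the contact is pushed in by more than 7 mm of its 8 mm (value of joint contact above 0.007 m).
It fails at once if the grey battery is moved by more than 15 mm (distance of spent_center from where it was at the start of the episode above 0.015 m).
It also fails if it takes over 64 s, if anything falls off the work surface, if the arm or the gripper's body presses on something with over 40 N, if the wrist force passes 120 N, or if a joint passes its speed limit or range.

## Robot

A 6-joint arm with a two-finger parallel gripper is mounted at the origin on the work surface. World frame = base frame: x ahead of the robot, y to its left, z up, the work surface at z = 0. Lengths are in m, angles in degrees, forces in N, time in s.
With the tool pointing down it reaches from about 0.25 to 0.775 m from the base axis. Payload 4 kg.
Tool frame: the origin (TCP) lies on the centre line of the jaws, within the pads' length; the fingertips stand 25 mm ahead of it and the grasp point (between the pads) lies 6 mm ahead of it (tcp_to_tips is the distance from the TCP to the fingertips, in m); x points along the fingers, y is the direction in which the jaws open and shut, and the axes are right-handed (so a half turn about x gives the same grasp; the last joint's range is limited). The gripper opens to 94 mm and grips with 3 to 60 N. Pads are 16 mm wide; open, the fingers measure 119 mm over their backs; the gripper's body (75 mm by 177 mm) begins 78 mm behind the grasp point.
Start: joints at [-76.095, 4.996, 78.535, -0, 96.463, -5.907], TCP at [0.186, -0.517, 0.231] pointing down, gripper open.
Joint ranges: [-177.83, 177.83], [-43.37, 116.18], [15.69, 146.23], [-61.86, 241.86], [9.47, 152.12], [-147.06, 147.06]. Speed limits (degrees/s): [159.86, 159.86, 180, 180, 180, 180].

## Interface

Orientations are given as [roll, pitch, yaw] about the fixed x, y, z axes, in that order (R = Rz(yaw) Ry(pitch) Rx(roll)).
In Python, from cell import * gives the robot as it stands.
- The arm moves only by the tool step_arm, never from a script. Its arguments are lists of equal length, an entry for each row: "travel": the shift along the tool's x, y, z in cm, a list of three; "angular": the turn, a rotation vector about the tool's x, y, z in degrees, a list of three; "gripper": the opening, from 0 (shut) to 1 (fully open). In form: {"travel": [[dx, dy, dz], ...], "angular": [[ax, ay, az], ...], "gripper": [gripper, ...]}. A call has 1 to 5 rows; each row is the pose to reach, as a shift and turn from the pose measured when the call began, along the tool's axes at that moment; what a row does not reach only later rows make up. A row lasts 1/10 s, in which the tool goes at most 50 mm and 8.59 degrees, less where a joint would pass 70% of its speed; a pose out of reach is approached as far as the arm can. A call with a gripper value outside its range is refused whole. The fingers move at their own pace and stop on an object; "force" is the grip in N (left out, the last holds). Time passes only in rows, so rows that repeat a pose let the fingers close. It gives the time, the measured TCP pose, the force and the opening at its end, in the units of the state.
- sense(): the state, without advancing time (a new reading comes with each control period).
- capture(name): name is "scene" or "top" or "wrist"; returns (picture, depth): 480x640x3 uint8, red, green, blue; 480x640 float32, m along the optical axis (not along the pixel's ray), 0 where there is no reading.
- camera_info(name): a dict with "fx", "fy", "cx", "cy" (pixels), "R" (3x3) and "t" (3): a world point X has camera coordinates R X + t; the wrist camera has in their place "T_tool_cam" (4x4, takes a point from camera to tool coordinates, whose origin is the TCP and whose axes are the tool frame's). Camera axes: x right, y down, z forward; pixel columns grow to the right and rows downward; lengths in m; the calibration is good to about 2 mm. A picture is of the moment at which its call begins: read the wrist's pose just before it. camera_info takes no time and is no camera call.
- close_job(): hands the job in, once; it reports no verdict.
The state is a dict: "time_s": time; "joint_pos": joint angles; "joint_vel": joint speeds; "tau": joint torques, N m; "tcp_pos": TCP position; "eef_rot": TCP orientation; "contact_force": force on the tool from outside, world axes, zero at the start; "torque": the same for the moment, N m; "grip_width": finger opening in m.
Only numpy, scipy, OpenCV 4.12 (cv2) and the standard library are available. Lean on these libraries where they do the work, as an engineer would, in place of code of your own. Each camera call takes 0.05 s, during which the arm holds its last target. There are 200 camera calls.

## Working session

There is one attempt and no reset: what is moved stays moved. The work goes in short steps, Python scripts to look and compute and a tool call to move; the robot and the scene stay as the last step left them, time stands still between calls to the robot, and variables do not carry over. Pictures are saved under pics/ and viewed, about 8 in all and at most 12, crops included, and the job is handed in when it is done.

Besides the shell and the picture viewer there is one more tool, called by a JSON object that holds its "method" and its "body", one argument or row to a line. step_arm: Moves the arm, as the interface text tells. Its arguments: {"type":"object","properties":{"travel":{"type":"array"},"angular":{"type":"array"},"gripper":{"type":"array"},"force":{"type":"number"}},"required":["travel","angular","gripper"]}

```bash
ls; mkdir -p pics
python3 - <<'E'
from cell import *
import cv2,numpy as np
print(sense())
ims=[]
for n in ("scene","top"):
    p,d=capture(n); np.savez(f"{n}.npz",p=p,d=d); ci=camera_info(n); print(n,ci)
    cv2.imwrite(f"pics/{n}1.png",p[...,::-1])
E
```

```text
pics
{'time_s': 0.0, 'joint_pos': array([-7.60946019e+01,  5.04010193e+00,  7.86208482e+01,  2.82477073e-04,
        9.64607755e+01, -5.90781142e+00]), 'joint_vel': array([ 0.05977733,  0.00459343, -0.03874563,  0.0864384 ,  0.02136308,
       -0.06967084]), 'tau': array([-4.73478376e-04, -3.40185142e+01, -3.02428973e+01,  7.17785326e-02,
        3.29101668e-02, -1.61146631e-04]), 'tcp_pos': array([ 0.1863055 , -0.51699511,  0.22932912]), 'eef_rot': array([-96.03995922,  89.87827405, 103.77328179]), 'contact_force': array([-0.13211577, -0.13148388,  0.11374587]), 'torque': array([-0.01242559, -0.03446835, -0.04153842]), 'grip_width': 0.09369595666485388}
scene {'fx': 512.0934212657963, 'fy': 512.0934212657963, 'cx': 322.2212002390403, 'cy': 236.21138329829637, 'R': array([[-0.02036659,  0.99958119, -0.02055822],
       [ 0.59977701, -0.00423614, -0.80015598],
       [-0.79990796, -0.0286268 , -0.59943954]]), 't': array([-0.19286184, -0.19943329,  1.50371609])}
top {'fx': 592.5870359694698, 'fy': 592.5870359694698, 'cx': 322.5549307056712, 'cy': 244.5278712598619, 'R': array([[-2.86867388e-03, -9.99995819e-01, -3.63916502e-04],
       [-9.81512737e-01,  2.88529657e-03, -1.91375082e-01],
       [ 1.91375332e-01, -1.91804018e-04, -9.81516910e-01]]), 't': array([0.19026095, 0.42641491, 1.42937528])}
```

View pics/top1.png

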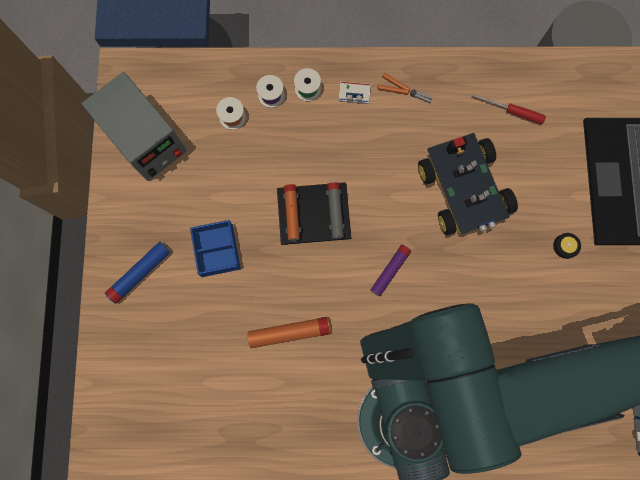

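View pics/scene1.png

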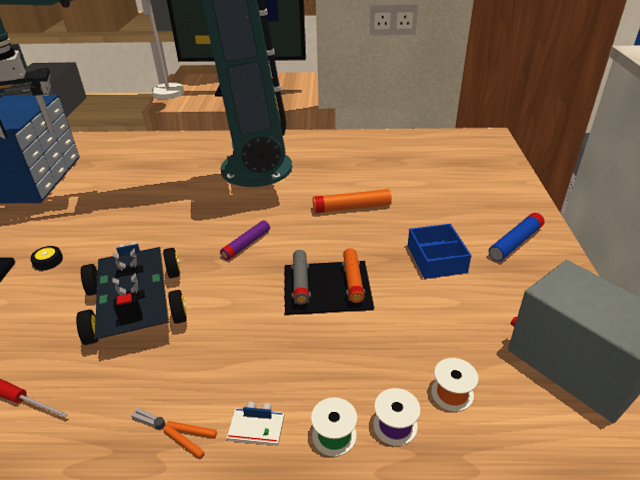

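The top view shows the orange target in the cradle at about (292,213), with its red end up at (290,188). The grey battery is at (335,212) and the bigger look-alike at (290,332). On the rover, the clips are near (465,168) and (477,197), and the contact block is at (459,145). The scene view agrees.

```bash
cat > h.py <<'E'
import numpy as np,cv2
from cell import *
from scipy.spatial.transform import Rotation as Ro
def Rt(s): return Ro.from_euler('xyz',s['eef_rot'],degrees=True).as_matrix()
def cam(n,s=None):
    c=camera_info(n); K=(c['fx'],c['fy'],c['cx'],c['cy'])
    if n=='wrist':
        T=np.asarray(c['T_tool_cam']); R=Rt(s)
        return K,R@T[:3,:3],R@T[:3,3]+s['tcp_pos']
    R=np.asarray(c['R']); return K,R.T,-R.T@np.asarray(c['t'])
def dirs(C,uv):
    K,R,o=C; uv=np.atleast_2d(uv).astype(float)
    return np.c_[(uv[:,0]-K[2])/K[0],(uv[:,1]-K[3])/K[1],np.ones(len(uv))]@R.T
def onplane(C,uv,z):
    d=dirs(C,uv); return C[2]+d*((z-C[2][2])/d[:,2])[:,None]
def cloud(C,d):
    v,u=np.mgrid[:480,:640]; P=dirs(C,np.c_[u.ravel(),v.ravel()])*d.ravel()[:,None]+C[2]
    return P.reshape(480,640,3)
def rect(m):
    return cv2.minAreaRect(np.argwhere(m)[:,::-1].astype(np.float32))
def move(s,p,Rn=None):
    """tool-frame travel (cm) and rotvec (deg) to world pose"""
    R=Rt(s); t=R.T@(np.asarray(p)-s['tcp_pos'])*100
    a=np.zeros(3) if Rn is None else Ro.from_matrix(R.T@Rn).as_rotvec(degrees=True)
    return t.round(2),a.round(2)
def down(yaw):
    """tool x down, jaw axis y at world angle yaw"""
    a=np.radians(yaw); y=np.array([np.cos(a),np.sin(a),0]); x=np.array([0,0,-1.])
    return np.c_[x,y,np.cross(x,y)]
E
python3 - <<'E'
from h import *
f=np.load('top.npz');p=f['p'];d=f['d'];C=cam('top');P=cloud(C,d)
hsv=cv2.cvtColor(p,cv2.COLOR_RGB2HSV).astype(int);H,S,V=hsv[...,0],hsv[...,1],hsv[...,2]
roi=np.zeros((480,640),bool);roi[175:250,275:315]=1
o=roi&(S>150)&(V>90)&((H<16)|(H>172))&(P[...,2]>.02)
red=o&((H<4)|(H>172))
for n,m in(('all',o),('red',red)):
    b=cv2.boxPoints(rect(m)); print(n,m.sum(),onplane(C,b,.036).round(4).tolist(),np.median(P[m],0).round(4), P[m].max(0).round(3))
r2=np.zeros_like(roi);r2[125:245,405:525]=1
dk=r2&(abs(P[...,2]-.06)<.006);dk=cv2.morphologyEx(dk.astype(np.uint8),cv2.MORPH_OPEN,np.ones((5,5)))>0
b=cv2.boxPoints(rect(dk)); B=onplane(C,b,.06);print('deck',B.round(4).tolist(),np.linalg.norm(np.diff(B,axis=0),axis=1),B.mean(0))
t=r2&(P[...,2]>.085)
n,l,st,c=cv2.connectedComponentsWithStats(t.astype(np.uint8))
for i in range(1,n):
    m=l==i; 
    if m.sum()>3: print(m.sum(),c[i].round(1),P[m].mean(0).round(4),P[m][:,2].max().round(4))
s=sense();print(s['tcp_pos'],Rt(s).round(3));print(camera_info('wrist'))
E
```

```text
all 602 [[0.5843, 0.2877, 0.036], [0.5865, 0.2595, 0.036], [0.4443, 0.2481, 0.036], [0.4422, 0.2758, 0.036]] [0.5119 0.2674 0.0469] [0.582 0.286 1.485]
red 68 [[0.5817, 0.2877, 0.036], [0.5845, 0.2596, 0.036], [0.5691, 0.258, 0.036], [0.5663, 0.2861, 0.036]] [0.5719 0.2716 0.0474] [0.581 0.286 1.485]
deck [[0.6693, -0.075, 0.06], [0.7195, -0.1961, 0.06], [0.4961, -0.2696, 0.06], [0.4487, -0.1514, 0.06]] [0.13114745 0.2351816  0.12735196] [ 0.58337929 -0.17302248  0.06      ]
212 [457.6 144.5] [ 0.6602 -0.1408  0.1139] 1.4846
46 [472.6 164.4] [ 0.6136 -0.178   0.1013] 0.1156
35 [460.4 168.3] [ 0.5903 -0.1377  0.1417] 1.4846
46 [484.9 194.1] [ 0.5215 -0.187   0.1611] 1.4846
32 [472.9 197.8] [ 0.5162 -0.1623  0.147 ] 1.4846
[ 0.18630854 -0.517039    0.22944415] [[-0.     0.339 -0.941]
 [ 0.002 -0.941 -0.339]
 [-1.    -0.002 -0.   ]]
{'fx': 402.45259265190566, 'fy': 402.45259265190566, 'cx': 325.39836887352124, 'cy': 237.8797710635801, 'T_tool_cam': array([[ 1.21851646e-03, -2.86293759e-01,  9.58141116e-01,
        -1.54741360e-01],
       [ 9.99998953e-01, -3.99224939e-04, -1.39103810e-03,
        -5.04251496e-06],
       [ 7.80759355e-04,  9.58141808e-01,  2.86292973e-01,
        -8.22307740e-02],
       [ 0.00000000e+00,  0.00000000e+00,  0.00000000e+00,
         1.00000000e+00]])}
```

Run:
```python
from h import *
s=sense();print(move(s,[.53,-.175,.25],down(-71.4)))
```

```text
(array([ -2.01, -20.54, -43.93]), array([ 1.21, -0.01,  0.11]))
```

{"method": "step_arm", "body": {
  "travel": [
    [-2, -20.5, -44],
    [-2, -20.5, -44],
    [-2, -20.5, -44],
    [-2, -20.5, -44],
    [-2, -20.5, -44]
  ],
  "angular": [
    [1.2, 0, 0],
    [1.2, 0, 0],
    [1.2, 0, 0],
    [1.2, 0, 0],
    [1.2, 0, 0]
  ],
  "gripper": [1, 1, 1, 1, 1]
}}

```text
time_s: 0.6
tcp_pos: [0.3644, -0.3396, 0.2401]
eef_rot: [-89.7, 89.9, 108.9]
contact_force: [-0.0, -1.0, -0.3]
grip_width: 0.0939
```

Run:
```python
from h import *
s=sense();print(s['time_s'],s['tcp_pos'],move(s,[.53,-.175,.25],down(-71.4)))
```

```text
0.6 [ 0.36443355 -0.3395942   0.24011588] (array([ -0.96, -10.33, -20.94]), array([-0.02,  0.  ,  0.14]))
```

{"method": "step_arm", "body": {
  "travel": [
    [-1, -10.3, -21],
    [-1, -10.3, -21],
    [-1, -10.3, -21],
    [-1, -10.3, -21],
    [-1, -10.3, -21]
  ],
  "angular": [
    [0, 0, 0],
    [0, 0, 0],
    [0, 0, 0],
    [0, 0, 0],
    [0, 0, 0]
  ],
  "gripper": [1, 1, 1, 1, 1]
}}

```text
time_s: 1.1
tcp_pos: [0.5321, -0.1724, 0.2498]
eef_rot: [-86.2, 89.8, 112.5]
contact_force: [1.6, -0.1, -0.3]
grip_width: 0.0936
```

{"method": "step_arm", "body": {
  "travel": [
    [0, 0, 0],
    [0, 0, 0],
    [0, 0, 0]
  ],
  "angular": [
    [0, 0, 0],
    [0, 0, 0],
    [0, 0, 0]
  ],
  "gripper": [1, 1, 1]
}}

```text
time_s: 1.4
tcp_pos: [0.5314, -0.1731, 0.2494]
eef_rot: [-68.7, 89.8, 129.9]
contact_force: [-0.5, -0.1, 0.1]
grip_width: 0.0936
```

Run:
```python
from h import *
import pickle
s=sense();p,d=capture('wrist');pickle.dump((s,p,d),open('w1.pkl','wb'));cv2.imwrite('pics/w1.png',p[...,::-1])
print(s['time_s'],s['tcp_pos'],s['eef_rot'],s['joint_vel'].round(2))
print(move(s,[.514,.268,.22],down(-85.3)))
C=cam('wrist',s);P=cloud(C,d)
z=P[...,2]; m=(z>.085)&(z<.14);n,l,st,c=cv2.connectedComponentsWithStats(m.astype(np.uint8))
for i in range(1,n):
    q=l==i
    if q.sum()>20: print(q.sum(),st[i],P[q].mean(0).round(4),P[q].min(0).round(4),P[q].max(0).round(4))
```

```text
1.4 [ 0.53138563 -0.17310043  0.2493628 ] [-68.74945306  89.77083659 129.90483137] [-0.93 -0.49 -0.    0.06 -0.    0.11]
(array([  3.08, -42.34, -12.47]), array([13.95,  0.11,  0.2 ]))
2577 [ 318   13   61   60 2577] [ 0.662  -0.1435  0.1093] [ 0.641  -0.1636  0.0857] [ 0.6798 -0.1216  0.1167]
259 [317 119  15  18 259] [ 0.6023 -0.1474  0.1087] [ 0.5954 -0.1539  0.1042] [ 0.6092 -0.141   0.1141]
291 [360 119  18  18 291] [ 0.6124 -0.1775  0.1079] [ 0.6054 -0.1838  0.0851] [ 0.6194 -0.171   0.1136]
270 [319 221  13  25 270] [ 0.5278 -0.1731  0.1045] [ 0.5198 -0.1797  0.0851] [ 0.5336 -0.1674  0.114 ]
308 [358 221  17  24 308] [ 0.5381 -0.2031  0.1039] [ 0.5299 -0.2099  0.085 ] [ 0.544  -0.1969  0.1136]
```

View pics/w1.png

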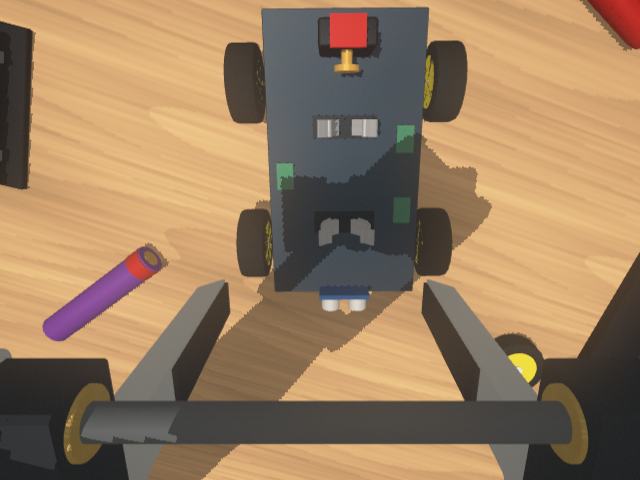

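The wrist view shows both clips, at (346,127) and (346,232), and the brass disc at (347,68) in front of the red and black block. The clip spacing comes out at 78.7 mm, against 80 mm given. Next I'll refine this and the contact face, and move to the battery.

Run:
```python
from h import *
import pickle
s,p,d=pickle.load(open('w1.pkl','rb'));C=cam('wrist',s);P=cloud(C,d);z=P[...,2]
J=[]
for (x,y,w,h) in[(317,119,15,18),(360,119,18,18),(319,221,13,25),(358,221,17,24)]:
    q=P[y:y+h,x:x+w].reshape(-1,3);q=q[(q[:,2]>.103)&(q[:,2]<.12)];J.append((q.max(0)+q.min(0))/2);print(len(q),q.mean(0).round(4),((q.max(0)+q.min(0))/2).round(4))
hsv=cv2.cvtColor(p,cv2.COLOR_RGB2HSV).astype(int);H,S,V=hsv[...,0],hsv[...,1],hsv[...,2]
J=np.array(J);far=J[:2].mean(0);near=J[2:].mean(0);c=(far+near)/2;u=(far-near)[:2];print(c,np.linalg.norm(u),np.degrees(np.arctan2(u[1],u[0])))
a=np.radians(18.7);ux=np.array([np.cos(a),np.sin(a)])
m=(H>10)&(H<28)&(S>120)&(V>90);m[:40]=0;m[85:]=0;m[:,:325]=0;m[:,370:]=0
Q=P[m];Q=np.c_[(Q[:,:2]-c[:2])@ux,(Q[:,:2]-c[:2])@[-ux[1],ux[0]],Q[:,2]]
for r in np.unique(np.argwhere(m)[:,0]):
    k=np.argwhere(m)[:,0]==r; print(r,k.sum(),Q[k].mean(0).round(4),np.argwhere(m)[k][:,1].min(),np.argwhere(m)[k][:,1].max())
```

```text
259 [ 0.6023 -0.1474  0.1087] [ 0.6023 -0.1475  0.1092]
281 [ 0.6125 -0.1777  0.1086] [ 0.6124 -0.1774  0.1087]
209 [ 0.5268 -0.1734  0.1085] [ 0.5267 -0.1735  0.1086]
231 [ 0.5372 -0.2035  0.1084] [ 0.537  -0.2034  0.1084]
[ 0.56958715 -0.17544972  0.1087012 ] 0.0799055048379854 19.008552883429534
49 8 [0.0923 0.0005 0.0976] 343 350
50 11 [0.0917 0.0009 0.0977] 341 351
51 12 [0.0911 0.0005 0.0972] 341 352
52 12 [0.0905 0.0005 0.097 ] 341 352
53 12 [0.0898 0.0005 0.0975] 341 352
54 12 [0.0892 0.0005 0.0976] 341 352
55 12 [0.0885 0.0005 0.0974] 341 352
56 11 [0.0878 0.0008 0.0977] 341 351
57 11 [0.0872 0.0008 0.0978] 341 351
58 11 [0.083  0.0021 0.1253] 341 351
59 11 [0.0859 0.0008 0.0977] 341 351
60 11 [0.0853 0.0008 0.0975] 341 351
61 11 [0.0846 0.0008 0.0976] 341 351
62 11 [0.084  0.0008 0.0978] 341 351
63 11 [0.0834 0.0008 0.0974] 341 351
64 18 [ 8.210e-02 -1.000e-04  1.027e-01] 339 356
65 24 [0.0816 0.0006 0.1019] 335 358
66 25 [0.081  0.0009 0.1013] 334 358
67 25 [0.0803 0.0009 0.1017] 334 358
68 25 [0.0796 0.0009 0.1017] 334 358
69 25 [0.079  0.0009 0.1014] 334 358
70 25 [0.0786 0.0008 0.0995] 334 358
71 24 [0.0772 0.0005 0.1068] 335 358
72 10 [0.0785 0.0014 0.0873] 340 349
```

{"method": "step_arm", "body": {
  "travel": [
    [1, -42.3, -12.5],
    [1, -42.3, -12.5],
    [1, -42.3, -12.5],
    [1, -42.3, -12.5],
    [1, -42.3, -12.5]
  ],
  "angular": [
    [14, 0, 0],
    [14, 0, 0],
    [14, 0, 0],
    [14, 0, 0],
    [14, 0, 0]
  ],
  "gripper": [1, 1, 1, 1, 1]
}}

```text
time_s: 1.95
tcp_pos: [0.5218, 0.0746, 0.2452]
eef_rot: [-70.4, 89.8, 114.1]
contact_force: [1.7, -1.3, -0.4]
grip_width: 0.0942
```

Run:
```python
from h import *
s=sense();print(s['time_s'],s['tcp_pos'],move(s,[.49,.268,.22],down(-85.3)))
```

```text
1.95 [0.52180231 0.07462487 0.24517087] (array([  2.58, -19.52,   1.68]), array([-0.27,  0.06,  0.17]))
```

Clips: midpoint (0.5696, -0.1754), axis 19.0°, spacing 79.9 mm. The contact's free face is at about +78 mm.

{"method": "step_arm", "body": {
  "travel": [
    [2.6, -19.5, 1.7],
    [2.6, -19.5, 1.7],
    [2.6, -19.5, 1.7],
    [2.6, -19.5, 1.7],
    [2.6, -19.5, 1.7]
  ],
  "angular": [
    [0, 0, 0],
    [0, 0, 0],
    [0, 0, 0],
    [0, 0, 0],
    [0, 0, 0]
  ],
  "gripper": [1, 1, 1, 1, 1]
}}

```text
time_s: 2.45
tcp_pos: [0.4879, 0.2711, 0.2185]
eef_rot: [-50.6, 89.7, 134.1]
contact_force: [0.3, 0.3, -1.3]
grip_width: 0.0939
```

{"method": "step_arm", "body": {
  "travel": [
    [0, 0, 0],
    [0, 0, 0],
    [0, 0, 0]
  ],
  "angular": [
    [0, 0, 0],
    [0, 0, 0],
    [0, 0, 0]
  ],
  "gripper": [1, 1, 1]
}}

```text
time_s: 2.75
tcp_pos: [0.4886, 0.2694, 0.2189]
eef_rot: [-55.5, 89.7, 129.1]
contact_force: [0.0, 0.2, 0.2]
grip_width: 0.094
```

Run:
```python
from h import *
import pickle
s=sense();p,d=capture('wrist');pickle.dump((s,p,d),open('w2.pkl','wb'));cv2.imwrite('pics/w2.png',p[...,::-1])
print(s['time_s'],s['tcp_pos'],s['eef_rot'],s['joint_pos'].round(1))
C=cam('wrist',s);P=cloud(C,d)
hsv=cv2.cvtColor(p,cv2.COLOR_RGB2HSV).astype(int);H,S,V=hsv[...,0],hsv[...,1],hsv[...,2]
z=P[...,2];o=(S>150)&(V>90)&((H<16)|(H>172))&(z>.036)&(z<.06)&(P[...,0]>.4)
n,l,st,c=cv2.connectedComponentsWithStats(o.astype(np.uint8))
i=min((i for i in range(1,n) if st[i,4]>300),key=lambda i:np.hypot(*(P[l==i].mean(0)[:2]-[.514,.268])))
m=l==i;q=P[m];print(st[i],q.mean(0),q.max(0))
b=cv2.minAreaRect((q[:,:2]*1000).astype(np.float32));print(b)
# ridge
t=q[q[:,2]>q[:,2].max()-.003];print(len(t),t.mean(0)); vx=cv2.fitLine(t[:,:2].astype(np.float32),cv2.DIST_L2,0,0,0).ravel();print(vx,np.degrees(np.arctan2(vx[1],vx[0])))
R=m&((H<4)|(H>172));print('red',R.sum(),P[R].mean(0))
```

```text
2.75 [0.4885816  0.26936042 0.21889263] [-55.49215426  89.70824321 129.06085464] [ 22.9   6.2  78.6   0.3  95.3 108.4]
[ 311  105   38  170 5821] [0.51446837 0.26908456 0.04636389] [0.58003652 0.28864543 0.05167634]
((509.7022705078125, 268.7813415527344), (140.01527404785156, 29.69072723388672), 4.262617111206055)
1506 [0.51671021 0.26918108 0.04938797]
[0.9968021  0.07990967 0.5167102  0.26918107] 4.5833735
red 546 [0.56920596 0.27363165 0.04812426]
```

View pics/w2.png

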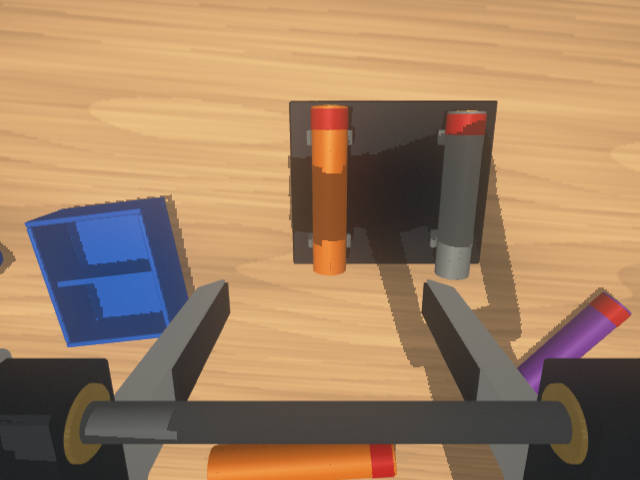

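The battery is centred at about (0.5105, 0.2688), axis 4.4°, with the red end away from the robot at (330,117). Its measured size of 140.0 x 29.7 mm matches the spec.

Run:
```python
from h import *
s=sense();print(move(s,[.5105,.2688,.075],down(-85.6)),move(s,[.5105,.2688,.040],down(-85.6)))
```

```text
(array([14.38,  0.31, -2.22]), array([0.16, 0.16, 0.25])) (array([17.88,  0.32, -2.23]), array([0.16, 0.16, 0.25]))
```

{"method": "step_arm", "body": {
  "travel": [
    [5, 0.3, -2.2],
    [9, 0.3, -2.2],
    [11.5, 0.3, -2.2],
    [13, 0.3, -2.2],
    [14.4, 0.3, -2.2]
  ],
  "angular": [
    [0.16, 0.16, 0.25],
    [0.16, 0.16, 0.25],
    [0.16, 0.16, 0.25],
    [0.16, 0.16, 0.25],
    [0.16, 0.16, 0.25]
  ],
  "gripper": [0.7, 0.7, 0.7, 0.7, 0.7],
  "force": 20
}}

```text
time_s: 3.3
tcp_pos: [0.5109, 0.2681, 0.0745]
eef_rot: [-177.2, 90.0, 7.1]
contact_force: [-0.1, 0.5, -0.1]
grip_width: 0.0659
```

Run:
```python
from h import *
s=sense();print(s['tcp_pos'],s['grip_width'],move(s,[.5105,.2688,.040],down(-85.6)))
```

```text
[0.51090761 0.26807532 0.07449166] 0.06585182858837275 (array([ 3.45, -0.08,  0.04]), array([-0.09, -0.04,  0.  ]))
```

{"method": "step_arm", "body": {
  "travel": [
    [1.5, -0.08, 0.04],
    [3, -0.08, 0.04],
    [3.4, -0.08, 0.04],
    [3.45, -0.08, 0.04]
  ],
  "angular": [
    [0, 0, 0],
    [0, 0, 0],
    [0, 0, 0],
    [0, 0, 0]
  ],
  "gripper": [0.7, 0.7, 0.7, 0.6]
}}

```text
time_s: 3.7
tcp_pos: [0.5104, 0.2688, 0.0398]
eef_rot: [164.2, 90.0, -11.5]
contact_force: [-0.2, 0.1, 0.4]
grip_width: 0.0608
```

{"method": "step_arm", "body": {
  "travel": [
    [0, 0, 0],
    [0, 0, 0],
    [0, 0, 0],
    [0, 0, 0],
    [0, 0, 0]
  ],
  "angular": [
    [0, 0, 0],
    [0, 0, 0],
    [0, 0, 0],
    [0, 0, 0],
    [0, 0, 0]
  ],
  "gripper": [0.25, 0.25, 0.25, 0.25, 0.25],
  "force": 25
}}

```text
time_s: 4.2
tcp_pos: [0.5108, 0.2688, 0.0404]
eef_rot: [176.6, 89.9, 0.9]
contact_force: [0.2, -0.4, 1.9]
grip_width: 0.0294
```

{"method": "step_arm", "body": {
  "travel": [
    [0, 0, 0],
    [0, 0, 0],
    [0, 0, 0]
  ],
  "angular": [
    [0, 0, 0],
    [0, 0, 0],
    [0, 0, 0]
  ],
  "gripper": [0.15, 0.15, 0.15],
  "force": 25
}}

```text
time_s: 4.5
tcp_pos: [0.5108, 0.2687, 0.0404]
eef_rot: [175.0, 89.9, -0.7]
contact_force: [-0.8, -0.8, 0.5]
grip_width: 0.0294
```

{"method": "step_arm", "body": {
  "travel": [
    [-2, 0, 0],
    [-5, 0, 0],
    [-9, 0, 0],
    [-13, 0, 0],
    [-16, 0, 0]
  ],
  "angular": [
    [0, 0, 0],
    [0, 0, 0],
    [0, 0, 0],
    [0, 0, 0],
    [0, 0, 0]
  ],
  "gripper": [0.15, 0.15, 0.15, 0.15, 0.15],
  "force": 40
}}

```text
time_s: 5.0
tcp_pos: [0.5107, 0.2689, 0.2025]
eef_rot: [-168.0, 89.8, 16.3]
contact_force: [0.7, 0.1, -1.7]
grip_width: 0.0291
```

Run:
```python
from h import *
s=sense();print(s['tcp_pos'],s['grip_width'],s['contact_force'],move(s,[.5601,-.1787,.2],down(-71)))
```

```text
[0.51074841 0.26894501 0.20254238] 0.029080377121512322 [ 0.68830317  0.09521858 -1.74294757] (array([ 0.23, 45.01, -1.55]), array([-1.468e+01, -1.600e-01,  1.000e-02]))
```

Held: the width is 29 mm and the wrist carries about 2 N. Next I carry it to the rover.

{"method": "step_arm", "body": {
  "travel": [
    [0.2, 4, -0.1],
    [0.2, 8, -0.3],
    [0.2, 12, -0.4],
    [0.2, 16, -0.5],
    [0.2, 20, -0.7]
  ],
  "angular": [
    [-1.5, -0.1, 0],
    [-3, -0.1, 0],
    [-4.5, -0.1, 0],
    [-6, -0.1, 0],
    [-7, -0.1, 0]
  ],
  "gripper": [0.15, 0.15, 0.15, 0.15, 0.15]
}}

```text
time_s: 5.5
tcp_pos: [0.5322, 0.0687, 0.1996]
eef_rot: [-64.9, 89.9, 126.5]
contact_force: [0.4, -1.0, -2.0]
grip_width: 0.0291
```

Run:
```python
from h import *
s=sense();print(s['tcp_pos'],s['grip_width'],s['contact_force'],move(s,[.5601,-.1787,.2],down(-71)))
```

```text
[0.532188   0.06867317 0.19955571] 0.029097678490430233 [ 0.40421824 -0.96017843 -2.02172483] (array([-0.06, 24.8 ,  2.15]), array([-7.61,  0.02,  0.05]))
```

{"method": "step_arm", "body": {
  "travel": [
    [0, 5, 0.4],
    [0, 10, 0.9],
    [0, 15, 1.3],
    [0, 20, 1.7],
    [0, 24.8, 2.1]
  ],
  "angular": [
    [-1.5, 0, 0],
    [-3, 0, 0],
    [-4.5, 0, 0],
    [-6, 0, 0],
    [-7.6, 0, 0]
  ],
  "gripper": [0.15, 0.15, 0.15, 0.15, 0.15]
}}

```text
time_s: 6.0
tcp_pos: [0.5601, -0.1801, 0.1984]
eef_rot: [-63.6, 89.9, 135.5]
contact_force: [0.7, 0.2, -2.2]
grip_width: 0.0295
```

{"method": "step_arm", "body": {
  "travel": [
    [0, 0, 0],
    [0, 0, 0],
    [0, 0, 0]
  ],
  "angular": [
    [0, 0, 0],
    [0, 0, 0],
    [0, 0, 0]
  ],
  "gripper": [0.15, 0.15, 0.15]
}}

```text
time_s: 6.3
tcp_pos: [0.5598, -0.1791, 0.1976]
eef_rot: [-65.1, 89.7, 134.0]
contact_force: [0.1, -0.1, -2.2]
grip_width: 0.029
```

```bash
cat > meas.py <<'E'
from h import *
import sys,pickle
s=sense();p,d=capture('wrist');n=sys.argv[1];pickle.dump((s,p,d),open(n+'.pkl','wb'));cv2.imwrite(f'pics/{n}.png',p[...,::-1])
C=cam('wrist',s);P=cloud(C,d)
c=np.array([.5696,-.1754,.094]);a=np.radians(19.);U=np.array([[np.cos(a),np.sin(a),0],[-np.sin(a),np.cos(a),0],[0,0,1]])
Q=(P-c)@U.T
print('tcp in clips',(U@(s['tcp_pos']-c)).round(4),s['grip_width'],'F',(U@s['contact_force']).round(2),'toolx',(U@Rt(s)[:,0]).round(4),'jaw yaw',np.degrees(np.arctan2(*Rt(s)[[1,0],1])))
hsv=cv2.cvtColor(p,cv2.COLOR_RGB2HSV).astype(int);H,S,V=hsv[...,0],hsv[...,1],hsv[...,2]
o=(S>150)&(V>70)&((H<16)|(H>172))&(d>0)&(abs(Q[...,1])<.03)&(abs(Q[...,0]+.01)<.1)&(Q[...,2]>-.015)
k,l,st,ce=cv2.connectedComponentsWithStats(o.astype(np.uint8))
for i in range(1,k):
    if st[i,4]>100:
        q=Q[l==i];r=(l==i)&((H<4)|(H>172));t=q[q[:,2]>np.percentile(q[:,2],60)];v=cv2.fitLine(t.astype(np.float32),cv2.DIST_L2,0,0,0).ravel()
        print(st[i],'mean',q.mean(0).round(4),'max',np.percentile(q,99,axis=0).round(4),'min',np.percentile(q,1,axis=0).round(4),'dir',v[:3].round(3),'at',v[3:].round(4),'red',r.sum(),Q[r].max(0) if r.any() else '')
E
python3 meas.py w3
```

```text
tcp in clips [-0.0105 -0.0003  0.1036] 0.028989016603864336 F [ 0.05 -0.13 -2.24] toolx [-0.0019  0.004  -1.    ] jaw yaw -70.92267004911882
[  286   151    78   250 16508] mean [ 0.0104 -0.      0.1094] max [0.0585 0.0143 0.1133] min [-0.0461 -0.0142  0.101 ] dir [1.    0.005 0.001] at [0.0094 0.     0.112 ] red 3195 [0.0566275  0.01534127 0.11448864]
[ 296  444   61   24 1105] mean [-0.0751 -0.0004  0.1106] max [-0.0682  0.013   0.1135] min [-0.0811 -0.0136  0.1026] dir [0.999 0.038 0.021] at [-0.0742 -0.0003  0.1125] red 0
```

View pics/w3.png

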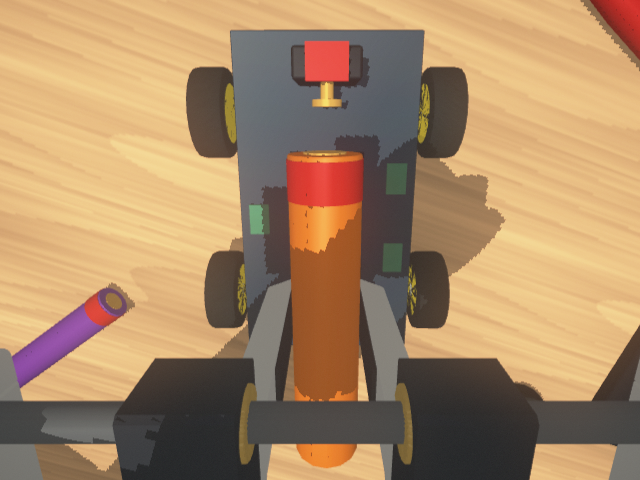

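The battery is held straight, its axis over the clips with the red end at (325,180) facing the contact disc at (327,103). Its centre is at about -11.5 mm along the clips. Next I lower it to just above the lips.

{"method": "step_arm", "body": {
  "travel": [
    [2, 0, 0],
    [4, 0, 0],
    [6, 0, 0],
    [7, 0, 0],
    [7.4, 0, 0]
  ],
  "angular": [
    [0, 0, 0],
    [0, 0, 0],
    [0, 0, 0],
    [0, 0, 0],
    [0, 0, 0]
  ],
  "gripper": [0.15, 0.15, 0.15, 0.15, 0.15]
}}

```text
time_s: 6.85
tcp_pos: [0.5595, -0.1771, 0.1233]
eef_rot: [-60.2, 89.7, 139.0]
contact_force: [0.0, 0.5, -1.7]
grip_width: 0.029
```

```bash
python3 meas.py w4
```

```text
tcp in clips [-0.0101  0.0017  0.0293] 0.028969679168613146 F [ 0.18  0.44 -1.75] toolx [-0.0024  0.0042 -1.    ] jaw yaw -70.76420962719658
[  286   151    78   250 15999] mean [0.0101 0.002  0.0352] max [0.0588 0.0164 0.0393] min [-0.0459 -0.0122  0.0268] dir [1.    0.007 0.006] at [0.0114 0.002  0.0379] red 3187 [0.0570264  0.01739413 0.04050556]
[297 444  60  23 827] mean [-0.0755  0.0005  0.0355] max [-0.0681  0.0147  0.0386] min [-0.0811 -0.0119  0.0281] dir [ 0.939 -0.343  0.014] at [-0.0748  0.      0.0374] red 0
```

Run:
```python
from h import *
s=sense();a=np.radians(19);c=np.array([.5696,-.1754,.094])
def W(x,y,z): return c+[x*np.cos(a)-y*np.sin(a),x*np.sin(a)+y*np.cos(a),z]
print(move(s,W(-.0105,0,.0265),down(-71)))
```

```text
(array([0.3 , 0.13, 0.05]), array([0.21, 0.1 , 0.22]))
```

{"method": "step_arm", "body": {
  "travel": [
    [0, 0.15, 0.05],
    [0.1, 0.15, 0.05],
    [0.2, 0.15, 0.05]
  ],
  "angular": [
    [-0.2, 0.1, 0.22],
    [-0.2, 0.1, 0.22],
    [-0.2, 0.1, 0.22]
  ],
  "gripper": [0.15, 0.15, 0.15]
}}

```text
time_s: 7.2
tcp_pos: [0.5602, -0.1792, 0.1225]
eef_rot: [135.0, 89.9, -25.6]
contact_force: [-0.9, -0.2, -2.4]
grip_width: 0.0292
```

```bash
python3 meas.py w5
```

```text
tcp in clips [-0.0101 -0.0005  0.0285] 0.029152109170126488 F [-0.87  0.12 -2.41] toolx [ 0.0012 -0.0012 -1.    ] jaw yaw -70.58827487709443
[  286   151    78   250 15984] mean [ 0.01   -0.0001  0.0343] max [0.0588 0.0143 0.0382] min [-0.0458 -0.0143  0.0258] dir [1.    0.009 0.003] at [ 0.0094 -0.0002  0.0369] red 3189 [0.05686507 0.01539121 0.03956614]
[296 444  61  24 857] mean [-0.0752 -0.0018  0.0348] max [-0.0677  0.0126  0.0379] min [-0.0809 -0.0145  0.027 ] dir [ 0.968 -0.252  0.   ] at [-0.0747 -0.0026  0.0369] red 0
```

{"method": "step_arm", "body": {
  "travel": [
    [0, 0, 0],
    [0.1, 0, 0],
    [0.2, 0, 0],
    [0.3, 0, 0],
    [0.4, 0, 0]
  ],
  "angular": [
    [0.45, 0, 0],
    [0.45, 0, 0],
    [0.45, 0, 0],
    [0.45, 0, 0],
    [0.45, 0, 0]
  ],
  "gripper": [0.15, 0.15, 0.15, 0.15, 0.15]
}}

```text
time_s: 7.75
tcp_pos: [0.5607, -0.1794, 0.1197]
eef_rot: [139.0, 89.8, -22.1]
contact_force: [-1.7, 0.6, 6.3]
grip_width: 0.0288
```

{"method": "step_arm", "body": {
  "travel": [
    [0.1, 0, 0],
    [0.2, 0, 0],
    [0.3, 0, 0]
  ],
  "angular": [
    [0, 0, 0],
    [0, 0, 0],
    [0, 0, 0]
  ],
  "gripper": [0.15, 0.15, 0.15]
}}

```text
time_s: 8.05
tcp_pos: [0.5613, -0.1795, 0.1186]
eef_rot: [141.1, 89.7, -19.9]
contact_force: [-1.5, 1.4, 8.4]
grip_width: 0.029
```

```bash
python3 meas.py w6
```

```text
tcp in clips [-0.0092 -0.0012  0.0246] 0.02901195045499408 F [-0.93  1.83  8.44] toolx [ 0.0047 -0.0038 -1.    ] jaw yaw -71.03641989439546
[  286   151    78   250 15983] mean [ 0.011  -0.0009  0.0307] max [0.0597 0.0134 0.035 ] min [-0.045  -0.0151  0.0223] dir [1.    0.002 0.01 ] at [ 0.0151 -0.0011  0.0334] red 3197 [0.05781821 0.01424171 0.03617862]
[297 444  60  23 829] mean [-0.0745 -0.0021  0.0304] max [-0.067   0.0122  0.0336] min [-0.0798 -0.0145  0.0227] dir [ 0.949 -0.315  0.   ] at [-0.0736 -0.0031  0.0325] red 0
```

```bash
cat > tgt.py <<'E'
from h import *
import sys
s=sense();a=np.radians(19);c=np.array([.5696,-.1754,.094])
x,y,z=[float(v)/1000 for v in sys.argv[1:4]]
print(s['time_s'],move(s,c+[x*np.cos(a)-y*np.sin(a),x*np.sin(a)+y*np.cos(a),z],down(-71)))
E
python3 tgt.py -10 0 18
```

```text
8.1 (array([ 0.65, -0.12,  0.09]), array([-0.04, -0.27, -0.21]))
```

{"method": "step_arm", "body": {
  "travel": [
    [0.3, -0.1, 0.08],
    [0.35, -0.1, 0.08],
    [0.4, -0.1, 0.08],
    [0.5, -0.1, 0.08],
    [0.6, -0.1, 0.08]
  ],
  "angular": [
    [0, -0.27, -0.21],
    [0, -0.27, -0.21],
    [0, -0.27, -0.21],
    [0, -0.27, -0.21],
    [0, -0.27, -0.21]
  ],
  "gripper": [0.15, 0.15, 0.15, 0.15, 0.15]
}}

```text
time_s: 8.6
tcp_pos: [0.5621, -0.1792, 0.116]
eef_rot: [143.4, 89.7, -17.6]
contact_force: [-2.5, 0.2, 12.1]
grip_width: 0.0294
```

```bash
python3 meas.py w7;python3 tgt.py -10 0 14
```

```text
tcp in clips [-0.0084 -0.0011  0.022 ] 0.029436929117175454 F [-2.29  0.98 12.14] toolx [ 0.0049 -0.0036 -1.    ] jaw yaw -71.03269358480989
[  286   151    78   250 16018] mean [ 0.0119 -0.0009  0.0284] max [0.0604 0.0134 0.033 ] min [-0.0445 -0.0151  0.0198] dir [1.    0.001 0.015] at [ 0.02   -0.001   0.0311] red 3219 [0.05838771 0.01431345 0.03464567]
[297 444  59  22 794] mean [-0.074  -0.0019  0.0274] max [-0.0669  0.0118  0.0303] min [-0.0793 -0.0144  0.0204] dir [ 0.903 -0.43   0.   ] at [-0.0732 -0.0026  0.0293] red 0 
8.65 (array([ 0.79, -0.11,  0.17]), array([-0.03, -0.29, -0.2 ]))
```

{"method": "step_arm", "body": {
  "travel": [
    [0.4, -0.1, 0.17],
    [0.5, -0.1, 0.17],
    [0.55, -0.1, 0.17],
    [0.6, -0.1, 0.17],
    [0.65, -0.1, 0.17]
  ],
  "angular": [
    [0, -0.7, -0.2],
    [0, -1.2, -0.2],
    [0, -1.2, -0.2],
    [0, -1.2, -0.2],
    [0, -1.2, -0.2]
  ],
  "gripper": [0.15, 0.15, 0.15, 0.15, 0.15]
}}

```text
time_s: 9.15
tcp_pos: [0.5625, -0.179, 0.1131]
eef_rot: [21.5, 89.4, -139.5]
contact_force: [-0.6, 2.1, 10.7]
grip_width: 0.0291
```

```bash
python3 meas.py w8;python3 tgt.py -10 0 14
```

```text
tcp in clips [-0.0079 -0.0011  0.0191] 0.02908820591393069 F [ 0.07  2.16 10.73] toolx [-0.0097 -0.0038 -0.9999] jaw yaw -71.01299947962485
[  286   151    78   250 16274] mean [ 0.0129 -0.0008  0.0252] max [0.0609 0.0135 0.0294] min [-0.044  -0.015   0.0168] dir [1.    0.002 0.009] at [ 0.0167 -0.0009  0.0279] red 3223 [0.05919925 0.01431098 0.03101765]
[297 444  59  22 766] mean [-0.0735 -0.0018  0.0252] max [-0.0664  0.012   0.0282] min [-0.0787 -0.0141  0.0179] dir [ 0.918 -0.397  0.   ] at [-0.0725 -0.0027  0.0271] red 0 
9.2 (array([ 0.49, -0.11,  0.2 ]), array([-0.02,  0.56, -0.22]))
```

{"method": "step_arm", "body": {
  "travel": [
    [0.5, -0.1, 0.15],
    [0.55, -0.1, 0.15],
    [0.6, -0.1, 0.15],
    [0.65, -0.1, 0.15],
    [0.7, -0.1, 0.15]
  ],
  "angular": [
    [0, -0.3, -0.2],
    [0, -0.5, -0.2],
    [0, -0.5, -0.2],
    [0, -0.5, -0.2],
    [0, -0.5, -0.2]
  ],
  "gripper": [0.15, 0.15, 0.15, 0.15, 0.15]
}}

```text
time_s: 9.7
tcp_pos: [0.5623, -0.1787, 0.1077]
eef_rot: [10.7, 89.2, -150.3]
contact_force: [1.0, -0.1, 3.9]
grip_width: 0.0287
```

```bash
python3 meas.py w9;python3 tgt.py -10 0 6
```

```text
tcp in clips [-0.008  -0.0007  0.0137] 0.02865774521350613 F [ 0.94 -0.41  3.89] toolx [-0.0143 -0.0027 -0.9999] jaw yaw -71.00510040300094
[  286   151    78   250 16281] mean [ 0.0128 -0.0005  0.0195] max [0.061  0.0138 0.0234] min [-0.0437 -0.0146  0.0111] dir [ 1.     0.002 -0.001] at [ 0.0102 -0.0006  0.0221] red 3188 [0.05911411 0.01467643 0.02452064]
[297 444  59  23 822] mean [-0.0731 -0.0015  0.0208] max [-0.0659  0.0126  0.0239] min [-0.0788 -0.014   0.0137] dir [ 0.903 -0.431  0.008] at [-0.0725 -0.0021  0.0227] red 0 
9.75 (array([ 0.73, -0.07,  0.18]), array([-0.  ,  0.84, -0.14]))
```

{"method": "step_arm", "body": {
  "travel": [
    [0.3, -0.05, 0.05],
    [0.45, -0.05, 0.05],
    [0.6, -0.05, 0.05],
    [0.7, -0.05, 0.05],
    [0.75, -0.05, 0.05]
  ],
  "angular": [
    [0, 0, 0],
    [0, 0, 0],
    [0, 0, 0],
    [0, 0, 0],
    [0, 0, 0]
  ],
  "gripper": [0.15, 0.15, 0.15, 0.15, 0.15]
}}

```text
time_s: 10.25
tcp_pos: [0.5611, -0.1788, 0.1004]
eef_rot: [10.1, 89.1, -150.9]
contact_force: [-2.1, -0.8, 5.8]
grip_width: 0.0286
```

```bash
python3 meas.py w10;python3 tgt.py -10 0 6
```

```text
tcp in clips [-0.0091 -0.0005  0.0064] 0.028608427116339905 F [-2.27 -0.04  5.76] toolx [-0.0154 -0.0027 -0.9999] jaw yaw -71.03171571374675
[  286   151    78   250 15657] mean [ 0.0121 -0.0003  0.0126] max [0.0597 0.0139 0.0163] min [-0.0438 -0.0143  0.004 ] dir [ 1.    -0.     0.004] at [ 0.0127 -0.0004  0.015 ] red 3099 [0.05780047 0.01472175 0.01748172]
[296 444  60  22 824] mean [-0.0747 -0.0008  0.013 ] max [-0.0674  0.0129  0.0159] min [-0.08   -0.0133  0.0055] dir [ 0.88  -0.474  0.   ] at [-0.0739 -0.0014  0.0149] red 0 
10.3 (array([ 0.04, -0.05,  0.09]), array([-0.03,  0.87, -0.16]))
```

The battery's ridge is at +15.0 mm, so its axis is at 0.0 mm, level and straight: it is home. I hold it without pressing, then slide.

{"method": "step_arm", "body": {
  "travel": [
    [0, 0, 0],
    [0, 0, 0],
    [0, 0, 0],
    [0, 0, 0]
  ],
  "angular": [
    [0, 0, 0],
    [0, 0, 0],
    [0, 0, 0],
    [0, 0, 0]
  ],
  "gripper": [0.15, 0.15, 0.15, 0.15]
}}

```text
time_s: 10.7
tcp_pos: [0.5611, -0.1788, 0.1004]
eef_rot: [10.4, 89.1, -150.7]
contact_force: [-0.1, -0.7, 3.6]
grip_width: 0.0287
```

```bash
python3 meas.py w11
python3 - <<'E'
import cv2
p=cv2.imread('pics/w11.png')[60:260,220:440];cv2.imwrite('pics/w11c.png',cv2.resize(p,None,fx=3,fy=3,interpolation=cv2.INTER_CUBIC)[:600])
E
```

```text
tcp in clips [-0.0091 -0.0005  0.0064] 0.02874372526675445 F [-0.29 -0.61  3.63] toolx [-0.0154 -0.0028 -0.9999] jaw yaw -71.03543601414113
[  287   151    77   250 15671] mean [ 0.0121 -0.0003  0.0126] max [0.0597 0.0139 0.0163] min [-0.0437 -0.0143  0.004 ] dir [ 1.    -0.001  0.004] at [ 0.0128 -0.0004  0.015 ] red 3107 [0.05761982 0.01480837 0.01747309]
[296 444  60  22 828] mean [-0.0747 -0.0008  0.0131] max [-0.0678  0.013   0.0161] min [-0.0798 -0.0133  0.0055] dir [ 0.866 -0.5    0.   ] at [-0.074  -0.0013  0.015 ] red 0
```

View pics/w11c.png

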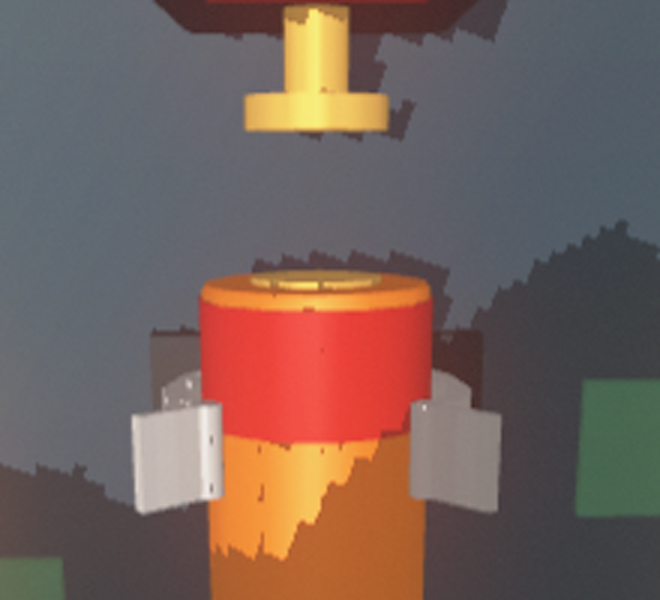

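Both lips are closed over the battery. The red end is at about +60 mm and the disc is still free, with a gap of roughly 18 mm. Next I write a gauge for the disc's travel: the back edge of the disc relative to the red cap in the same picture.

```bash
cat > gauge.py <<'E'
from h import *
import sys,pickle
def g(n):
    s,p,d=pickle.load(open(n+'.pkl','rb'));C=cam('wrist',s);P=cloud(C,d)
    c=np.array([.5696,-.1754,.094]);a=np.radians(19.);U=np.array([[np.cos(a),np.sin(a),0],[-np.sin(a),np.cos(a),0],[0,0,1]]);Q=(P-c)@U.T
    hsv=cv2.cvtColor(p,cv2.COLOR_RGB2HSV).astype(int);H,S,V=hsv[...,0],hsv[...,1],hsv[...,2]
    ok=(abs(Q[...,1])<.025)
    br=ok&(H>17)&(H<30)&(S>100)&(V>110)&(Q[...,2]<.015)&(Q[...,2]>-.02)&(Q[...,0]>.05)&(Q[...,0]<.12)
    rd=ok&((H<6)|(H>172))&(S>150)&(Q[...,2]>.0175)&(Q[...,2]<.03)&(Q[...,0]>.07)&(Q[...,0]<.14)
    cc=int(round(np.median(np.argwhere(rd)[:,1]))); 
    B,T,F=[],[],[]
    for u in list(range(cc-10,cc-7))+list(range(cc+8,cc+11)):
        w=np.where(br[:,u])[0]
        if len(w): B.append([u,w.min()-.5]);F.append([u,w.max()+.5])
    for u in range(cc-12,cc+13):
        w=np.where(rd[:,u])[0]
        if len(w): T.append([u,w.max()+.5])
    h=lambda uv,z:((onplane(C,np.array(uv),.094+z)-c)@U.T)[:,0]
    zt=np.median(Q[rd][:,2]); b,f,t=h(B,.007),h(F,.007),h(T,zt)
    print(n,'disc back %.4f front %.4f cap edge %.4f zcap %.4f | cap-back %.4f'%(b.mean(),f.mean(),t.mean(),zt,t.mean()-b.mean()),b.std().round(4),np.mean(B,0),np.mean(F,0),np.mean(T,0))
for n in sys.argv[1:]: g(n)
E
python3 gauge.py w3 w5 w9 w10 w11; python3 tgt.py -2 0 6.4
```

```text
w3 disc back 0.0822 front 0.0784 cap edge 0.0912 zcap 0.0205 | cap-back 0.0090 0.0003 [326.          98.83333333] [326.         105.66666667] [326.   80.5]
w5 disc back 0.0858 front 0.0782 cap edge 0.0911 zcap 0.0205 | cap-back 0.0054 0.0035 [327.          82.83333333] [327.  102.5] [327.    64.58]
w9 disc back 0.0875 front 0.0783 cap edge 0.0912 zcap 0.0204 | cap-back 0.0037 0.0036 [324.  80.] [324.         106.16666667] [324.   65.5]
w10 disc back 0.0895 front 0.0588 cap edge 0.0911 zcap 0.0204 | cap-back 0.0015 0.0014 [325.          68.83333333] [325.  157.5] [325.   59.5]
w11 disc back 0.0900 front 0.0583 cap edge 0.0911 zcap 0.0205 | cap-back 0.0011 0.0006 [325.   67.5] [325.         158.66666667] [325.   59.3]
10.75 (array([-0.01, -0.05, -0.71]), array([-0.03,  0.88, -0.16]))
```

```bash
sed -i 's/list(range(cc-10,cc-7))+list(range(cc+8,cc+11))/list(range(cc-20,cc-15))+list(range(cc+16,cc+21))/; s/        if len(w): B.append/        if len(w): w=w[:1+np.argmax(np.r_[np.diff(w)>2,True])]\n        if len(w): B.append/' gauge.py; python3 gauge.py w9 w10 w11
```

```text
w9 disc back 0.0821 front 0.0783 cap edge 0.0912 zcap 0.0204 | cap-back 0.0091 0.0001 [324.   95.7] [324.  106.2] [324.   65.5]
w10 disc back 0.0820 front 0.0783 cap edge 0.0911 zcap 0.0204 | cap-back 0.0090 0.0 [325.   91.5] [325.  102.5] [325.   59.5]
w11 disc back 0.0821 front 0.0783 cap edge 0.0911 zcap 0.0205 | cap-back 0.0090 0.0001 [325.   91.4] [325.  102.4] [325.   59.3]
```

{"method": "step_arm", "body": {
  "travel": [
    [0, 0, -0.3],
    [0, 0, -0.6],
    [0, -0.03, -0.9],
    [-0.01, -0.03, -1.2],
    [-0.02, -0.03, -1.5]
  ],
  "angular": [
    [0, 0, 0],
    [0, 0, 0],
    [0, 0, 0],
    [0, 0, 0],
    [0, 0, 0]
  ],
  "gripper": [0.15, 0.15, 0.15, 0.15, 0.15]
}}

```text
time_s: 11.25
tcp_pos: [0.5706, -0.1755, 0.1003]
eef_rot: [4.4, 88.4, -156.7]
contact_force: [-13.1, -4.2, 8.1]
grip_width: 0.0291
```

```bash
python3 meas.py w12; python3 gauge.py w12;python3 tgt.py 9 0 6.4
```

```text
tcp in clips [ 0.0009 -0.0005  0.0063] 0.02908683031239524 F [-13.72   0.33   8.1 ] toolx [-0.0271 -0.002  -0.9996] jaw yaw -71.10607459289717
[  286   151    79   250 16054] mean [ 0.0225 -0.0003  0.0124] max [0.0697 0.0139 0.0162] min [-0.034  -0.0145  0.0037] dir [ 1.    -0.     0.003] at [ 0.0228 -0.0004  0.0149] red 3232 [0.06756475 0.01482175 0.01723329]
[297 444  59  22 801] mean [-0.0654 -0.0008  0.0128] max [-0.0577  0.0126  0.016 ] min [-0.1004 -0.0133 -0.0132] dir [ 0.792 -0.61   0.011] at [-0.0642 -0.001   0.0149] red 0 
w12 disc back 0.0822 front 0.0785 cap edge 0.0914 zcap 0.0205 | cap-back 0.0092 0.0001 [325.  120.6] [325.  131.2] [325.   92.5]
11.3 (array([-0.03, -0.05, -0.74]), array([-0.1 ,  1.5 , -0.12]))
```

{"method": "step_arm", "body": {
  "travel": [
    [-0.1, -0.03, -0.2],
    [-0.12, -0.03, -0.4],
    [-0.14, -0.03, -0.6],
    [-0.15, -0.03, -0.8],
    [-0.15, -0.03, -0.9]
  ],
  "angular": [
    [0, 0, 0],
    [0, 0, 0],
    [0, 0, 0],
    [0, 0, 0],
    [0, 0, 0]
  ],
  "gripper": [0.15, 0.15, 0.15, 0.15, 0.15]
}}

```text
time_s: 11.8
tcp_pos: [0.5768, -0.1734, 0.1004]
eef_rot: [2.4, 88.0, -158.7]
contact_force: [-8.2, -4.7, 2.4]
grip_width: 0.0291
```

```bash
python3 meas.py w13; python3 gauge.py w13
```

```text
tcp in clips [ 0.0074 -0.0004  0.0064] 0.029118329184694258 F [-9.32 -1.76  2.43] toolx [-0.0342 -0.0014 -0.9994] jaw yaw -71.14296601941103
[  286   151    79   250 16216] mean [ 0.0291 -0.0003  0.0124] max [0.0762 0.014  0.0162] min [-0.0289 -0.0144  0.0038] dir [1.    0.001 0.002] at [ 0.0298 -0.0003  0.0149] red 3244 [0.07428869 0.01482835 0.01755696]
[297 444  59  21 748] mean [-0.0586 -0.0008  0.0133] max [-0.0516  0.0127  0.016 ] min [-0.0639 -0.0132  0.0061] dir [ 0.847 -0.532  0.   ] at [-0.0579 -0.0009  0.015 ] red 0 
w13 disc back 0.0820 front 0.0786 cap edge 0.0908 zcap 0.0204 | cap-back 0.0087 0.0006 [325.  139.5] [325.  148.9] [325.   115.62]
```

{"method": "step_arm", "body": {
  "travel": [
    [-0.05, -0.02, -0.2],
    [-0.05, -0.02, -0.4],
    [-0.05, -0.02, -0.5],
    [-0.05, -0.02, -0.6]
  ],
  "angular": [
    [0, 0, 0],
    [0, 0, 0],
    [0, 0, 0],
    [0, 0, 0]
  ],
  "gripper": [0.15, 0.15, 0.15, 0.15]
}}

```text
time_s: 12.25
tcp_pos: [0.5788, -0.1727, 0.1003]
eef_rot: [0.8, 87.5, -160.4]
contact_force: [-11.8, -3.8, 5.7]
grip_width: 0.0292
```

```bash
python3 meas.py w14; python3 gauge.py w14
```

```text
tcp in clips [ 0.0095 -0.0005  0.0063] 0.029169175694540677 F [-12.39   0.27   5.67] toolx [-4.38e-02 -5.00e-04 -9.99e-01] jaw yaw -71.19449880787641
[  286   151    79   250 16322] mean [ 0.0316 -0.0003  0.0123] max [0.0782 0.014  0.0161] min [-0.0271 -0.0144  0.0038] dir [1.    0.001 0.002] at [ 0.0323 -0.0003  0.0149] red 3254 [0.07608716 0.01469931 0.01766836]
[298 444  57  20 698] mean [-0.0568 -0.0008  0.0133] max [-0.05    0.0122  0.0161] min [-0.0616 -0.0132  0.0069] dir [ 0.728 -0.685  0.018] at [-0.056 -0.001  0.015] red 0 
w14 disc back 0.0822 front 0.0786 cap edge 0.0908 zcap 0.0204 | cap-back 0.0085 0.0002 [324. 145.] [324.  155.1] [324.   122.82]
```

{"method": "step_arm", "body": {
  "travel": [
    [-0.05, -0.02, -0.3],
    [-0.05, -0.02, -0.5],
    [-0.05, -0.02, -0.6],
    [-0.05, -0.02, -0.6]
  ],
  "angular": [
    [0, 0.5, 0],
    [0, 1, 0],
    [0, 1, 0],
    [0, 1, 0]
  ],
  "gripper": [0.15, 0.15, 0.15, 0.15]
}}

```text
time_s: 12.7
tcp_pos: [0.5797, -0.1724, 0.1003]
eef_rot: [-0.7, 87.8, -162.0]
contact_force: [-13.6, -5.1, 8.3]
grip_width: 0.029
```

```bash
python3 meas.py w15; python3 gauge.py w15
```

```text
tcp in clips [ 0.0105 -0.0005  0.0063] 0.02895133636718325 F [-14.48  -0.41   8.3 ] toolx [-3.850e-02  7.000e-04 -9.993e-01] jaw yaw -71.26290289137968
[  286   151    78   250 16238] mean [ 0.0322 -0.0003  0.0123] max [0.0791 0.0139 0.0161] min [-0.0261 -0.0144  0.0038] dir [1.    0.    0.003] at [ 0.0327 -0.0004  0.0148] red 3242 [0.07699691 0.01470422 0.01726837]
[298 444  58  21 745] mean [-0.0557 -0.0007  0.0133] max [-0.0488  0.0126  0.016 ] min [-0.0607 -0.0131  0.0064] dir [ 0.786 -0.619  0.   ] at [-0.055 -0.001  0.015] red 0 
w15 disc back 0.0829 front 0.0797 cap edge 0.0915 zcap 0.0205 | cap-back 0.0085 0.0001 [324.  145.6] [324.  154.6] [324.   123.46]
```

{"method": "step_arm", "body": {
  "travel": [
    [-0.15, -0.02, -0.3],
    [-0.17, -0.02, -0.5],
    [-0.17, -0.02, -0.6],
    [-0.17, -0.02, -0.7],
    [-0.17, -0.02, -0.7]
  ],
  "angular": [
    [0, 0.5, 0],
    [0, 1, 0],
    [0, 1, 0],
    [0, 1, 0],
    [0, 1, 0]
  ],
  "gripper": [0.15, 0.15, 0.15, 0.15, 0.15]
}}

```text
time_s: 13.25
tcp_pos: [0.5814, -0.1718, 0.1004]
eef_rot: [-3.4, 88.1, -164.8]
contact_force: [-12.4, -5.0, 4.6]
grip_width: 0.0294
```

```bash
python3 meas.py w16; python3 gauge.py w16
```

```text
tcp in clips [ 0.0123 -0.0005  0.0064] 0.02940614364258127 F [-13.29  -0.67   4.6 ] toolx [-0.0336  0.0022 -0.9994] jaw yaw -71.32696620826555
[  286   151    78   250 16132] mean [ 0.0338 -0.0004  0.0123] max [0.081  0.0139 0.0162] min [-0.024  -0.0145  0.0039] dir [ 1.    -0.001  0.002] at [ 0.0339 -0.0004  0.0149] red 3233 [0.07897641 0.0146788  0.01709048]
[297 444  59  21 760] mean [-0.0537 -0.0007  0.0133] max [-0.0467  0.0129  0.0163] min [-0.0591 -0.013   0.0063] dir [ 0.795 -0.607  0.   ] at [-0.0531 -0.0011  0.0151] red 0 
w16 disc back 0.0848 front 0.0812 cap edge 0.0914 zcap 0.0205 | cap-back 0.0066 0.0 [321.77777778 145.5       ] [321.77777778 155.27777778] [324.   129.34]
```

{"method": "step_arm", "body": {
  "travel": [
    [-0.1, -0.02, -0.3],
    [-0.1, -0.02, -0.5],
    [-0.1, -0.02, -0.6],
    [-0.1, -0.02, -0.65]
  ],
  "angular": [
    [0, 0.5, 0],
    [0, 0.6, 0],
    [0, 0.6, 0],
    [0, 0.6, 0]
  ],
  "gripper": [0.15, 0.15, 0.15, 0.15]
}}

```text
time_s: 13.7
tcp_pos: [0.5821, -0.1716, 0.1004]
eef_rot: [-5.2, 87.9, -166.5]
contact_force: [-15.1, -5.3, 8.7]
grip_width: 0.0291
```

```bash
python3 meas.py w17; python3 gauge.py w17
```

```text
tcp in clips [ 0.013  -0.0005  0.0064] 0.029133280851144614 F [-16.05  -0.09   8.65] toolx [-0.0373  0.0036 -0.9993] jaw yaw -71.38812130151148
[  285   148    79   253 16182] mean [ 0.0346 -0.0004  0.0124] max [0.0816 0.0139 0.0162] min [-0.0236 -0.0145  0.0037] dir [1.    0.001 0.002] at [ 0.0351 -0.0004  0.0149] red 3237 [0.07979176 0.01467998 0.0175252 ]
[298 444  58  21 738] mean [-0.0531 -0.0008  0.0133] max [-0.0465  0.0124  0.0161] min [-0.0582 -0.013   0.0065] dir [ 0.849 -0.528  0.   ] at [-0.0526 -0.0015  0.015 ] red 0 
w17 disc back 0.0855 front 0.0819 cap edge 0.0906 zcap 0.0205 | cap-back 0.0051 0.0 [323.  145.5] [323.  155.5] [323.   133.86]
```

The disc is pressed in about 3.4 mm. I relax the push, then release.

{"method": "step_arm", "body": {
  "travel": [
    [0, 0, 0],
    [0, 0, 0],
    [0, 0, 0]
  ],
  "angular": [
    [0, 0, 0],
    [0, 0, 0],
    [0, 0, 0]
  ],
  "gripper": [0.15, 0.15, 0.15]
}}

```text
time_s: 14.05
tcp_pos: [0.582, -0.1717, 0.1004]
eef_rot: [-4.9, 87.8, -166.3]
contact_force: [-2.9, -1.6, 4.7]
grip_width: 0.0287
```

```bash
python3 meas.py w18; python3 gauge.py w18
```

```text
tcp in clips [ 0.0129 -0.0005  0.0064] 0.028725101423130377 F [-3.22 -0.58  4.74] toolx [-0.0379  0.0035 -0.9993] jaw yaw -71.37767724852293
[  285   146    79   255 16202] mean [ 0.0346 -0.0004  0.0123] max [0.0817 0.0139 0.0162] min [-0.0237 -0.0145  0.0037] dir [ 1.    -0.001  0.003] at [ 0.0349 -0.0004  0.0149] red 3246 [0.07979746 0.01474052 0.01711407]
[298 444  58  20 725] mean [-0.0532 -0.0008  0.0133] max [-0.0463  0.0124  0.0161] min [-0.0583 -0.013   0.0067] dir [ 0.835 -0.55   0.013] at [-0.0525 -0.0012  0.015 ] red 0 
w18 disc back 0.0854 front 0.0819 cap edge 0.0915 zcap 0.0205 | cap-back 0.0061 0.0 [323.  145.5] [323.  155.1] [323.   131.02]
```

{"method": "step_arm", "body": {
  "travel": [
    [0, 0, 0],
    [0, 0, 0],
    [0, 0, 0],
    [0, 0, 0],
    [0, 0, 0]
  ],
  "angular": [
    [0, 0, 0],
    [0, 0, 0],
    [0, 0, 0],
    [0, 0, 0],
    [0, 0, 0]
  ],
  "gripper": [0.6, 0.6, 0.6, 0.6, 0.6]
}}

```text
time_s: 14.6
tcp_pos: [0.582, -0.1715, 0.1001]
eef_rot: [-5.3, 87.8, -166.7]
contact_force: [-0.2, 0.2, -0.8]
grip_width: 0.0562
```

```bash
python3 meas.py w19; python3 gauge.py w19; python3 tgt.py 12 0 6.4
```

```text
tcp in clips [ 0.013  -0.0003  0.0061] 0.05623369707865963 F [-0.09  0.28 -0.77] toolx [-0.038   0.0038 -0.9993] jaw yaw -71.36617410696822
[  286   152    79   249 16102] mean [ 0.0349 -0.0004  0.0124] max [0.0817 0.0139 0.0162] min [-0.0233 -0.0144  0.0039] dir [1.    0.002 0.003] at [ 0.036  -0.0004  0.0149] red 3252 [0.07969475 0.01477193 0.01748259]
[298 444  58  21 735] mean [-0.053  -0.0008  0.0133] max [-0.0459  0.0126  0.0161] min [-0.058  -0.0131  0.0066] dir [ 0.844 -0.537  0.013] at [-0.0523 -0.0014  0.0151] red 0 
w19 disc back 0.0855 front 0.0822 cap edge 0.0915 zcap 0.0205 | cap-back 0.0059 0.0 [324.  145.5] [324.  154.8] [324.  131.5]
14.65 (array([-0.02, -0.04,  0.1 ]), array([-0.37,  2.18,  0.21]))
```

It stayed put after release. Now I withdraw straight up.

{"method": "step_arm", "body": {
  "travel": [
    [-1, 0, 0],
    [-3, 0, 0],
    [-5.5, 0, 0],
    [-8, 0, 0],
    [-10, 0, 0]
  ],
  "angular": [
    [0, 0, 0],
    [0, 0, 0],
    [0, 0, 0],
    [0, 0, 0],
    [0, 0, 0]
  ],
  "gripper": [0.6, 0.6, 0.6, 0.6, 0.6]
}}

```text
time_s: 15.15
tcp_pos: [0.5863, -0.1708, 0.2029]
eef_rot: [-2.8, 87.9, -164.2]
contact_force: [0.3, 0.3, 0.4]
grip_width: 0.0563
```

{"method": "step_arm", "body": {
  "travel": [
    [-4, 0, 3],
    [-4, 0, 3],
    [-4, 0, 3],
    [-4, 0, 3]
  ],
  "angular": [
    [0, 2, 0],
    [0, 2, 0],
    [0, 2, 0],
    [0, 2, 0]
  ],
  "gripper": [0.6, 0.6, 0.6, 0.6]
}}

```text
time_s: 15.55
tcp_pos: [0.559, -0.1797, 0.2432]
eef_rot: [-57.8, 89.8, 140.9]
contact_force: [-0.5, -0.2, -0.6]
grip_width: 0.0566
```

```bash
python3 meas.py w20; python3 gauge.py w3 w20
python3 - <<'E'
import cv2
p=cv2.imread('pics/w20.png')[0:300,180:500];cv2.imwrite('pics/w20c.png',cv2.resize(p,None,fx=2,fy=2))
E
```

```text
tcp in clips [-0.0114 -0.0006  0.1492] 0.05663528016957256 F [-0.56  0.01 -0.55] toolx [-0.0016  0.0026 -1.    ] jaw yaw -71.36225728203421
[ 304  101   42  189 6864] mean [ 0.0169 -0.0001  0.0124] max [0.0803 0.014  0.0163] min [-0.0561 -0.0142  0.0041] dir [1.    0.002 0.   ] at [ 0.0156 -0.0002  0.0149] red 947 [0.0790199  0.01490015 0.01695045]Traceback (most recent call last):
  File "gauge.py", line 22, in <module>
    for n in sys.argv[1:]: g(n)
                           ~^^^
  File "gauge.py", line 20, in g
    zt=np.median(Q[rd][:,2]); b,f,t=h(B,.007),h(F,.007),h(T,zt)
                                    ~^^^^^^^^
  File "gauge.py", line 19, in <lambda>
    h=lambda uv,z:((onplane(C,np.array(uv),.094+z)-c)@U.T)[:,0]
                    ~~~~~~~^^^^^^^^^^^^^^^^^^^^^^^
  File "h.py", line 15, in onplane
    d=dirs(C,uv); return C[2]+d*((z-C[2][2])/d[:,2])[:,None]
  File "h.py", line 13, in dirs
    return np.c_[(uv[:,0]-K[2])/K[0],(uv[:,1]-K[3])/K[1],np.ones(len(uv))]@R.T
                  ~~^^^^^
IndexError: index 0 is out of bounds for axis 1 with size 0
```

View pics/w20c.png

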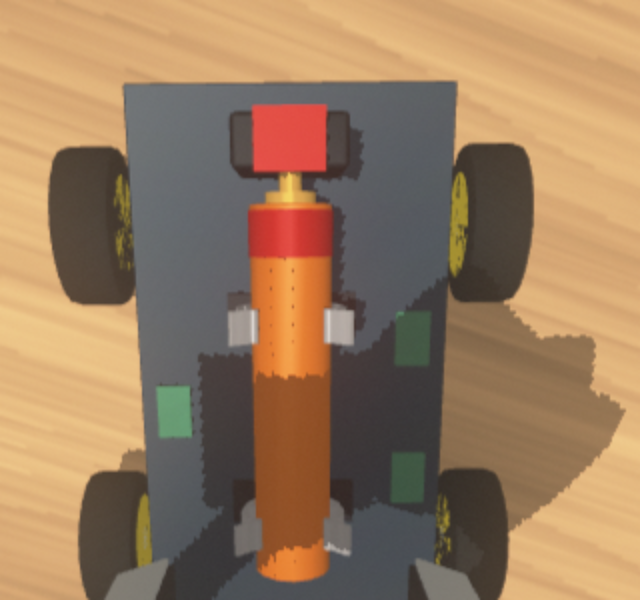

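The battery is in both clips with its red end on the disc at (290,197). I make one last gauge check with columns suited to this distance, and a check on the grey battery, then hand in.

```bash
sed -i 's/list(range(cc-20,cc-15))+list(range(cc+16,cc+21))/list(range(cc-10,cc-7))+list(range(cc+8,cc+11))/' gauge.py; python3 gauge.py w3 w20
python3 - <<'E'
from h import *
p,d=capture('top');a=np.load('top.npz')['p']
print('grey area mean diff',np.abs(p[180:242,325:348].astype(int)-a[180:242,325:348]).mean())
E
```

```text
w3 disc back 0.0822 front 0.0784 cap edge 0.0912 zcap 0.0205 | cap-back 0.0090 0.0003 [326.          98.83333333] [326.         105.66666667] [326.   80.5]
w20 disc back 0.0853 front 0.0821 cap edge 0.0914 zcap 0.0204 | cap-back 0.0061 0.0002 [324.          95.66666667] [324.  100.5] [324.    84.82]
grey area mean diff 3.6531089294062644
```

```bash
python3 -c "
from cell import *
close_job();print(sense()['time_s'])"
```

```text
the job is handed in; nothing more can be done
the job is handed in; nothing more can be done
```

The orange battery is snapped into both rover clips, red end towards the contact, and it holds the contact pressed in by about 3 mm. I handed the job in after about 16 s on the robot's clock; no verdict is reported.

I picked it from the cradle by its middle, pressed it into the clips with up to about 14 N, slid it to the contact with up to about 16 N, and released it.

Last checks, made after letting go and backing the gripper off:
- **Seating:** the axis is at home height within about 0.2 mm, 0.2 mm to the side, and within about 0.002 rad of the clips' axis.
- **Contact:** it is pressed 2.9 to 3.1 mm. That is a little short of the half-way 4 mm but inside the 2 to 6.5 mm band.
- **Release:** the reading did not change on release beyond the noise, and the wrist force was close to zero.
- **Grey battery:** the top picture of its bay changed little (mean difference about 4 grey levels of 255), so it appears unmoved. I did not measure its position directly.

**Disagreements:** while the gripper was still close, the two ways of reading the contact differed by up to about 0.5 mm, because the red cap's edge was hard to see at that range. My final gauge script also failed once, as its settings did not suit the longer distance; I fixed that and re-ran it before handing in.

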